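# Clean the empty place and stand the tipped setting post back in its row

### The arm

A 6-joint arm with a two-finger parallel gripper is mounted at the origin on the work surface. World frame = base frame: x ahead of the robot, y to its left, z up, the work surface at z = 0. Lengths are in m, angles in rad, forces in N, time in s.
With the tool pointing down it reaches from about 0.375 to 0.9 m from the base axis. Payload 3.1 kg.
Tool frame: the origin (TCP) lies midway between the tips of the shut fingers; the grasp point (between the pads) lies 19 mm behind it; z points along the fingers, y is the line along which they close (so a half turn about z gives the same grasp; the last joint's range is limited). The gripper opens to 87 mm and grips with 3 to 60 N. Pads are 19 mm wide; open, the fingers measure 117 mm over their backs; the gripper's body (75 mm by 190 mm) begins 51 mm behind the grasp point.
Start: joints at [1.111, 0.527, 1.433, -0, 1.181, -0.178], TCP at [0.174, 0.6, 0.223] pointing down, gripper open.
Joint ranges: [-3.08, 3.08], [-0.75, 2.2], [0.22, 2.44], [-1.43, 4.57], [0, 2.65], [-2.85, 2.85]. Speed limits (rad/s): [2.79, 2.79, 3.14, 3.14, 3.14, 3.14].

### API

Orientations are given as a unit quaternion [x, y, z, w].
In Python, from rig import robot gives the robot as it stands. The module is installed in compiled form; this text tells all that it offers.
- The arm moves only by the tool play_rows, never from a script. Its arguments are lists of equal length, an entry for each row: "gripper": the closure, from -1 (fully open) to 1 (shut); "delta_pos": the shift along the tool's x, y, z in cm, a list of three; "turn": the turn, a rotation vector about the tool's x, y, z in rad, a list of three. A call has 1 to 12 rows; each row is the pose to reach, as a shift and turn from the pose commanded when the call began, along the tool's axes at that moment; what a row does not reach only later rows make up. A row lasts 1/8 s, in which the tool goes at most 62.5 mm and 10.7 degrees, less where a joint would pass 70% of its speed; a pose out of reach is approached as far as the arm can. A call with a gripper value outside its range is refused whole. The fingers move at their own pace and stop on an object; "squeeze" is the grip in N (left out, the last holds). Time passes only in rows, so rows that repeat a pose let the fingers close. It gives the time, the measured TCP pose, the force, the opening and the grip force at its end, in the units of the state.
- robot.get_obs(): the state, without advancing time (a new reading comes with each control period).
- robot.camera(name): name is "scene" or "top" or "wrist"; returns a dict with "color" (420x560x3 uint8, red, green, blue), "vfov" (degrees; the focal length in pixels is half the picture's height over the tangent of half this angle, whatever the lens; pixels are square), "cx", "cy" (the principal point, pixels), "R" (3x3) and "t" (3): a world point X has camera coordinates R X + t. Camera axes: x right, y down, z forward; pixel columns grow to the right and rows downward; lengths in m; the calibration is good to about 2 mm. A picture is of the moment at which its call begins. There is no depth.
- robot.hand_in(): hands the job in; it is judged then, once.
The state is a dict: "time": time; "q": joint angles; "joint_velocities": joint speeds; "joint_torque": joint torques, N m; "position": TCP position; "tool_rot": TCP orientation; "ft_force": force on the tool from outside, world axes, zero at the start; "moment": the same for the moment, N m; "grip_width": finger opening in m; "grip_force": force on a finger pad.
Only numpy, scipy, OpenCV 4.12 (cv2) and the standard library are available. Lean on these libraries where they do the work, as an engineer would, in place of code of your own. Each camera call takes 0.05 s, during which the arm holds its last target. There are 200 camera calls.

### The job

One of the setting posts has tipped out of its rack and lies on the bench, and metal chips have got onto the empty mat where it belongs. Take the scraper block and wipe all the chips off the rack with it (no fingers or post on the chips), lay the block down on the bench clear of the rack, then pick up the fallen post and set it gently upright in the middle of its empty mat, in line with its neighbours. Leave the standing posts and the other equipment as they are.

Things in the scene. Friction and masses are not known exactly. Their poses are not given: they have to be found in the camera images.
- post: The tipped setting post, on the bench: square steel foot 60 x 60 x 20, round stem 28 diameter, round cap 36 diameter x 12 on top, 125 tall overall. Origin: centre of the underside of the foot; own z runs from the foot to the cap. It rests on foot edge and cap, z nearly level (6.5 deg down), cap roughly to the robot's left. 0.35 kg.
- gap: The empty place: a flat round rubber mat, 72 diameter, on the rack between two standing posts. Origin: its centre, level with the rack's top, 20 above the bench. Its x points across the rack to the far side, its y along the row.
- rack: Fixed wooden plank, 100 deep (own x, pointing away from the robot) x 420 long (own y) x 20 thick, open at front and back, with 36-high end cheeks (8 thick). Four round mats 100 apart along y (at -150, -50, 50, 150); three carry standing posts. Origin: centre of the underside, on the bench.
- scraper: Scraper block standing on the bench: wooden block 22 thick (own x) x 86 wide (own y) on a rubber foot 30 x 90 x 14; 65 tall in all. Origin: centre of the underside. Gripped across its 22 mm thickness. About 0.12 kg.
- chip_a: Loose metal chip on the empty mat, a flat piece 12 x 22 x 7 thick. Origin: centre of its underside.
- chip_b: Loose metal chip on the empty mat, a flat piece 12 x 22 x 7 thick. Origin: centre of its underside.
- chip_c: Loose metal chip on the empty mat, a flat piece 12 x 22 x 7 thick. Origin: centre of its underside.
- post_a: Post of the row that stands upright on the rack, same make as the tipped one: square steel foot 60 x 60 x 20, round stem 28 diameter, round cap 36 diameter x 12 on top, 125 tall overall. Origin: centre of the underside of the foot; own z runs from the foot to the cap.
- post_b: Post of the row that stands upright on the rack, same make as the tipped one: square steel foot 60 x 60 x 20, round stem 28 diameter, round cap 36 diameter x 12 on top, 125 tall overall. Origin: centre of the underside of the foot; own z runs from the foot to the cap.
- post_c: Post of the row that stands upright on the rack, same make as the tipped one: square steel foot 60 x 60 x 20, round stem 28 diameter, round cap 36 diameter x 12 on top, 125 tall overall. Origin: centre of the underside of the foot; own z runs from the foot to the cap.
- caliper: Bystander: slide caliper lying at the left of the bench, about 200 long, 12 high. Origin: underside, middle of the beam.
- gauge_case: Bystander: open wooden gauge case with dividers at the right of the bench, 160 x 240 x 60 high. Origin: centre of the underside.
Things that resemble listed ones, but are neither listed nor needed, are in the scene too. Of the things that look like the scraper, the largest one is meant.

How it is judged:
On the way, in this order (a step that is already met when the one before it is completed fails the run):
1. all chips are wiped off the rack ((z of chip_a in the frame of rack below 0.016 m or x of chip_a in the frame of rack above 0.06 m or x of chip_a in the frame of rack below -0.06 m) and (z of chip_b in the frame of rack below 0.016 m or x of chip_b in the frame of rack above 0.06 m or x of chip_b in the frame of rack below -0.06 m) and (z of chip_c in the frame of rack below 0.016 m or x of chip_c in the frame of rack above 0.06 m or x of chip_c in the frame of rack below -0.06 m)), for 0.2 s.
2. the scraper block lies released on the bench, clear of the rack (all of step 1 and height (world z) of scraper below 0.05 m and linear speed of scraper below 0.02 m/s and (x of scraper in the frame of rack below -0.07 m or x of scraper in the frame of rack above 0.07 m or y of scraper in the frame of rack above 0.25 m or y of scraper in the frame of rack below -0.25 m) and contact force between the fingers and scraper below 0.1 N), for 0.2 s.
3. the fallen post stands upright on its mat (horizontal distance between post and gap below 0.015 m and angle between post's own z axis and vertical below 0.06 rad and z of post in the frame of gap between -0.004 and 0.004 m and linear speed of post below 0.02 m/s), for 0.2 s.
At the end, for the whole second after the job is handed in: The post stands still and upright (3.4 deg) on the rack, within 15 mm of the mat's centre; all chips are off the rack; the scraper rests on the bench, centre over 70 mm across or 250 mm along from the rack's centre; the other posts stand upright within 15 mm of where they were (all of step 1 and all of step 3 and height (world z) of scraper below 0.05 m and linear speed of scraper below 0.02 m/s and (x of scraper in the frame of rack below -0.07 m or x of scraper in the frame of rack above 0.07 m or y of scraper in the frame of rack above 0.25 m or y of scraper in the frame of rack below -0.25 m) and distance of each of post_a, post_b, post_c from where it was at the start of the episode below 0.015 m and angle between each of post_a, post_b, post_c's own z axis and vertical below 0.06 rad); the robot touches nothing.
It fails at once if a standing post is pushed more than 20 mm or tipped (distance of any of post_a, post_b, post_c from where it was at the start of the episode above 0.02 m or angle between any of post_a, post_b, post_c's own z axis and vertical above 0.25 rad).
It fails at once if the caliper or the gauge case is moved more than 30 mm (distance of any of caliper, gauge_case from where it was at the start of the episode above 0.03 m).
It fails at once if the fingers or the fallen post push a chip (more than 1 N) (contact force between any of the fingers, post and chip_a above 1 N or contact force between any of the fingers, post and chip_b above 1 N or contact force between any of the fingers, post and chip_c above 1 N).
It fails at once if the post is banged down on the rack (more than 60 N) (contact force between post and rack above 60 N).
It also fails if it takes over 64 s, if anything falls off the work surface, if the arm or the gripper's body presses on something with over 40 N, if the wrist force passes 120 N, or if a joint passes its speed limit or range.

## Working session

There is one attempt and no reset: what is moved stays moved. The work goes in short steps, Python scripts to look and compute and a tool call to move; the robot and the scene stay as the last step left them, time stands still between calls to the robot, and variables do not carry over. Pictures are saved under pics/ and viewed, at most 10 in all, crops included, and the job is handed in when it is done.

Besides the shell and the picture viewer there is one more tool, called after "Emit:" as name(argument=value, ...), one argument or row to a line, values as JSON. play_rows: Moves the arm, as the interface text tells. Its arguments: {"type":"object","properties":{"gripper":{"type":"array","items":{"type":"number"}},"delta_pos":{"type":"array","items":{"type":"array","items":{"type":"number"}}},"turn":{"type":"array","items":{"type":"array","items":{"type":"number"}}},"squeeze":{"type":"number"}},"required":["gripper","delta_pos","turn"]}

```bash
mkdir -p pics; cat > h.py <<'E'
import numpy as np, cv2, json
from scipy.spatial.transform import Rotation as Rn
from rig import robot
def snap(name,fn):
    c=robot.camera(name); cv2.imwrite('pics/'+fn+'.png',c['color'][:,:,::-1])
    np.savez('pics/'+fn+'.npz',**{k:np.array(c[k]) for k in c}); return c
def load(fn): return dict(np.load('pics/'+fn+'.npz'))
def K(c):
    f=210/np.tan(np.radians(float(c['vfov']))/2); return f
def pix(c,X):
    p=np.atleast_2d(X)@c['R'].T+c['t']; f=K(c); return np.c_[f*p[:,0]/p[:,2]+c['cx'],f*p[:,1]/p[:,2]+c['cy']]
def back(c,uv,z):
    f=K(c); uv=np.atleast_2d(uv).astype(float); d=np.c_[(uv[:,0]-c['cx'])/f,(uv[:,1]-c['cy'])/f,np.ones(len(uv))]@c['R']
    o=-c['R'].T@c['t']; return o+d*((z-o[2])/d[:,2])[:,None]
def tool(target):  # world point -> tool axes shift, cm
    o=robot.get_obs(); return Rn.from_quat(o['tool_rot']).inv().apply(np.array(target)-o['position'])*100
E
python3 - <<'E'
from h import *
a=snap('scene','s0');b=snap('top','t0')
im=np.hstack([cv2.imread('pics/s0.png'),cv2.imread('pics/t0.png')])
for c in(a,b): print(c['vfov'],c['cx'],c['cy'],-c['R'].T@c['t'],c['R'].round(3).tolist())
o=robot.get_obs();print(o)
E
```

```text
57.278367293899926 277.29653814134844 211.55487611372072 [1.17653932 0.09338977 0.81666336] [[-0.176, 0.984, 0.001], [0.743, 0.134, -0.656], [-0.646, -0.115, -0.754]]
47.2588866481222 279.2024414772515 213.48873233781578 [2.79971810e-01 7.74262972e-04 1.35630346e+00] [[-0.014, -1.0, 0.021], [-0.986, 0.01, -0.165], [0.164, -0.023, -0.986]]
{'time': 0.1, 'q': array([ 1.11050148e+00,  5.28371852e-01,  1.43373863e+00, -2.91225686e-05,
        1.18140915e+00, -1.78526903e-01]), 'joint_velocities': array([-0.00107008, -0.00197976, -0.00255789, -0.00111934, -0.00124682,
        0.00040319]), 'joint_torque': array([ 1.77210090e-04, -4.40984166e+01, -1.77149856e+01,  6.34724647e-02,
        5.33563877e-02, -5.64312654e-05]), 'position': array([0.17348913, 0.59976824, 0.22168162]), 'tool_rot': array([ 1.40412831e-01,  9.90092576e-01, -9.18983053e-04, -2.89757207e-04]), 'ft_force': array([0.3896199 , 0.56314096, 1.34319132]), 'moment': array([-0.01811696,  0.04429642,  0.03106449]), 'grip_force': 0.0, 'grip_width': 0.08721298256306143}
```

View pics/s0.png

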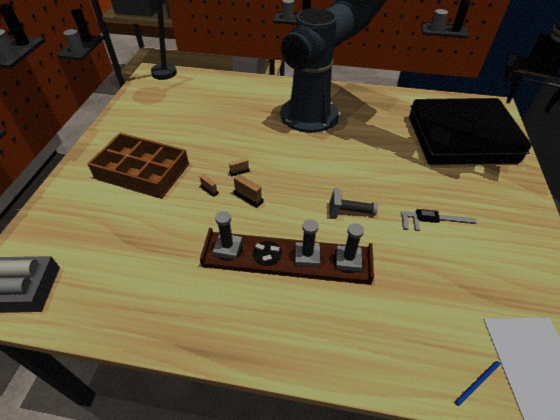

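View pics/t0.png

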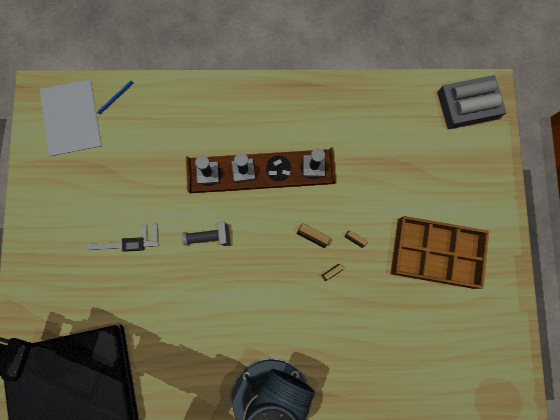

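The scene view shows the rack from (205,250) to (372,265), the empty mat with chips at (267,253), and the fallen post at (355,205). The top view shows the mat at (279,168) and the post lying from (185,238) to (228,234). Three things look like the scraper in the scene view: (248,190), (208,185) and (239,168). The same three in the top view are at (314,235), (356,238) and (333,271). The one at (248,190) / (314,235) looks largest, so I'll confirm that in enlarged crops.

```bash
python3 - <<'E'
import cv2
def crop(fn,out,x0,y0,x1,y1,s=4):
    im=cv2.imread(f'pics/{fn}.png')[y0:y1,x0:x1]; im=cv2.resize(im,None,fx=s,fy=s,interpolation=cv2.INTER_CUBIC)
    im=cv2.convertScaleAbs(im,alpha=1.5)
    for x in range((x0+9)//10*10,x1,10):
        cv2.line(im,((x-x0)*s+s//2,0),((x-x0)*s+s//2,8 if x%50 else 20),(255,0,255),1)
        if x%20==0: cv2.putText(im,str(x),((x-x0)*s-8,20),0,.35,(255,0,0),1)
    for y in range((y0+9)//10*10,y1,10):
        cv2.line(im,(0,(y-y0)*s+s//2),(8,(y-y0)*s+s//2),(255,0,255),1); cv2.putText(im,str(y),(10,(y-y0)*s+6),0,.35,(255,0,0),1)
    cv2.imwrite(f'pics/{out}.png',im)
crop('s0','s0c',195,150,385,285); crop('t0','t0c',175,140,375,285)
E
```

```text
(no output)
```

View pics/s0c.png

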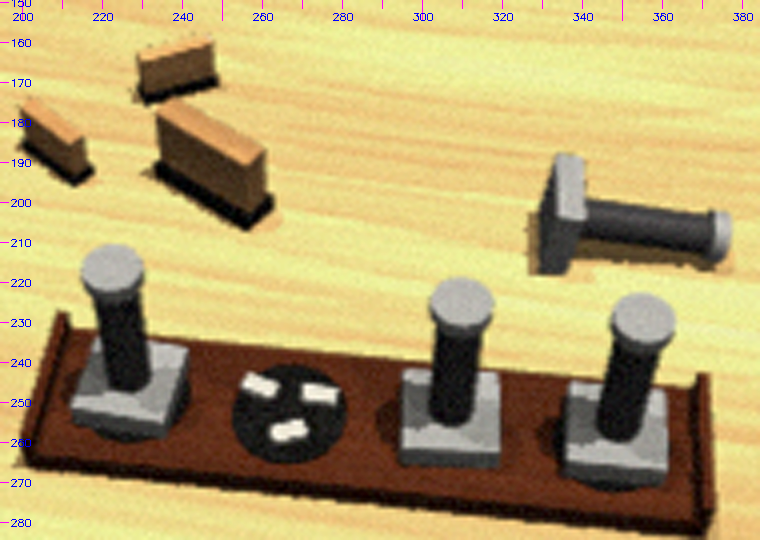

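View pics/t0c.png

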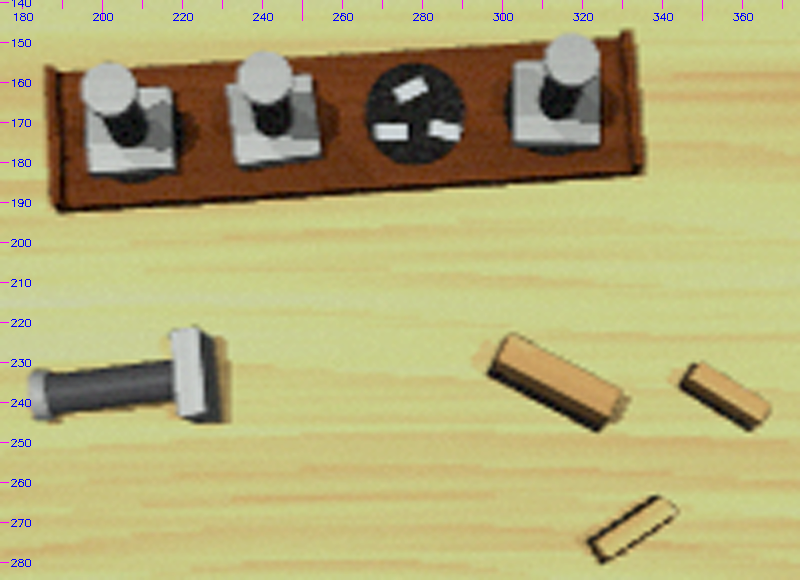

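The crops confirm it: of the three, the block at scene (248,190) / top (314,235) is clearly the largest, about twice as long as the other two, so it is the scraper. All three chips lie on the mat. Next I compute positions from these pixels.

```bash
cat >> h.py <<'E'
S=lambda L:(np.array(L,float)+.5)/4-.5+[195,150]
T=lambda L:(np.array(L,float)+.5)/4-.5+[175,140]
E
python3 - <<'E'
from h import *
np.set_printoptions(precision=4,suppress=True)
s=load('s0');t=load('t0')
def tri(a,b):
    f=lambda X:np.r_[(pix(s,X)-a).ravel(),(pix(t,X)-b).ravel()]
    from scipy.optimize import least_squares
    r=least_squares(f,[.5,0,.03]);return r.x,r.fun
print('mat S',back(s,S([290,413]),.021),'T',back(t,T([416,114]),.021),tri(S([[290,413]]),T([[416,114]])))
st=back(s,S([[157,122],[178,98],[267,150],[245,165]]),.065);tt=back(t,T([[493,362],[512,333],[627,393],[606,420]]),.065)
print('scr S',st[:,:2],st.mean(0),'\nT',tt[:,:2],tt.mean(0))
for q in(st,tt): d=(q[2]-q[1]+q[3]-q[0])/2;print('len',np.linalg.norm(d),'ang',np.degrees(np.arctan2(d[1],d[0])),'thick',np.linalg.norm(q[1]-q[0]))
for q in([155,172],[250,230],[273,205]):print('foot S',back(s,S(q),0)[0,:2])
for q in([488,375],[600,432]):print('foot T',back(t,T(q),0)[0,:2])
print('rack T back',back(t,T([[60,73],[622,47]]),.02)[:,:2],'front',back(t,T([[62,207],[640,172]]),.02)[:,:2])
print('rack S front-near cam',back(s,S([[28,465],[690,530]]),.02)[:,:2],back(s,S([[68,330],[695,378]]),.02)[:,:2])
print('foot squares S z.04', [back(s,S(q),.04)[:,:2] for q in ([[72,405],[165,420],[189,348]],[[402,446],[500,446],[500,372],[403,370]],[[565,462],[668,462],[667,390],[568,385]])])
print('foot squares T z.04', [back(t,T(q),.04)[:,:2].mean(0) for q in ([[513,62],[600,145]],[[236,164],[310,76]],[[90,170],[172,90]])])
print('caps S',[back(s,S(q),.125)[0,:2] for q in([113,269],[461,303],[642,319])],'T',[back(t,T(q),.125)[0,:2] for q in([574,59],[265,77],[109,89])])
print('chips S',[back(s,S(q),.028)[0,:2] for q in([261,385],[320,394],[289,431])],'T',[back(t,T(q),.028)[0,:2] for q in([391,132],[445,131],[411,90])])
# post: foot face edge + cap
print('post cap S',back(s,S([722,237]),.02)[0],'T',back(t,T([40,393]),.02)[0])
print('post stem mid S',back(s,S([648,221]),.027)[0],'T',back(t,T([110,387]),.027)[0])
print('post foot top edge S',back(s,S([[555,155],[583,155],[583,220],[540,272],[577,270]]),.06)[:, :2],back(s,S([[540,272],[577,270]]),.0)[:,:2])
print('T foot top',back(t,T([[172,330],[197,328],[208,414],[183,418]]),.06)[:,:2])
E
```

```text
mat S [[ 0.6348 -0.0289  0.021 ]] T [[ 0.6342 -0.0308  0.021 ]] (array([ 0.6343, -0.0298,  0.0201]), array([-0.3137, -0.0216, -0.3548,  0.0559]))
scr S [[ 0.4398 -0.1609]
 [ 0.4137 -0.1523]
 [ 0.4531 -0.0799]
 [ 0.4697 -0.0917]] [ 0.4441 -0.1212  0.065 ] 
T [[ 0.4488 -0.0796]
 [ 0.4685 -0.093 ]
 [ 0.4266 -0.1701]
 [ 0.4084 -0.1553]] [ 0.4381 -0.1245  0.065 ]
len 0.07886236191730307 ang 63.93332506166286 thick 0.027536098535341124
len 0.08678660766217816 ang -118.30645698825681 thick 0.023832601387543725
foot S [ 0.4273 -0.1713]
foot S [ 0.4708 -0.0906]
foot S [ 0.4443 -0.0793]
foot T [ 0.448  -0.0799]
foot T [ 0.4064 -0.1586]
rack T back [[ 0.6669  0.224 ]
 [ 0.6832 -0.1805]] front [[ 0.5687  0.2209]
 [ 0.5904 -0.1905]]
rack S front-near cam [[ 0.7003 -0.1792]
 [ 0.6746  0.2203]] [[ 0.5951 -0.1851]
 [ 0.5617  0.2207]]
foot squares S z.04 [array([[ 0.6656, -0.1589],
       [ 0.6663, -0.1   ],
       [ 0.6101, -0.0985]]), array([[0.6594, 0.045 ],
       [0.649 , 0.1031],
       [0.594 , 0.0973],
       [0.6032, 0.0374]]), array([[0.6535, 0.1425],
       [0.6426, 0.203 ],
       [0.5895, 0.2006],
       [0.5965, 0.1399]])]
foot squares T z.04 [array([ 0.6361, -0.1299]), array([0.6258, 0.0704]), array([0.6194, 0.1701])]
caps S [array([ 0.6232, -0.1353]), array([0.6125, 0.0695]), array([0.6059, 0.173 ])] T [array([ 0.6434, -0.134 ]), array([0.6327, 0.0713]), array([0.6253, 0.1741])]
chips S [array([ 0.6218, -0.0499]), array([ 0.6221, -0.0121]), array([ 0.6529, -0.0258])] T [array([ 0.6193, -0.0126]), array([ 0.6197, -0.0511]), array([ 0.6501, -0.0273])]
post cap S [0.4367 0.2362 0.02  ] T [0.4364 0.234  0.02  ]
post stem mid S [0.4373 0.1844 0.027 ] T [0.4392 0.1845 0.027 ]
post foot top edge S [[0.4179 0.115 ]
 [0.4145 0.134 ]
 [0.4749 0.1382]
 [0.525  0.1141]
 [0.5191 0.1375]] [[0.4734 0.1158]
 [0.467  0.1409]]
T foot top [[0.4738 0.1383]
 [0.475  0.1214]
 [0.4161 0.1137]
 [0.4136 0.1305]]
```

```bash
cat >> h.py <<'E'
import os
def plan(pos,R=None,n=1):
    """print tool-axis shift (cm) and turn (rad) from the present pose to world pose"""
    o=robot.get_obs(); R0=Rn.from_quat(o['tool_rot']); open('log.txt','a').write(json.dumps([list(map(float,o['q'])),list(map(float,o['position'])),list(map(float,o['tool_rot']))])+'\n')
    rv=(R0.inv()*(R if R is not None else R0)).as_rotvec()
    print('now',np.round(o['position'],4),'q',np.round(o['q'],2),'| shift',np.round(R0.inv().apply(np.array(pos)-o['position'])*100,2),'turn',np.round(rv,3),'t',o['time'],'w',round(o['grip_width'],4))
def down(h): # heading of tool y in deg, tool down
    h=np.radians(h); y=np.array([np.cos(h),np.sin(h),0]); z=np.array([0,0,-1.]); return Rn.from_matrix(np.c_[np.cross(y,z),y,z])
E
python3 - <<'E'
from h import *
plan([.43,.22,.22],down(20));plan([.438,-.125,.14],down(-28.2))
E
```

```text
now [0.1735 0.5998 0.2217] q [ 1.11  0.53  1.43 -0.    1.18 -0.18] | shift [-35.2  -29.35   0.21] turn [-0.002  0.001  0.94 ] t 0.1 w 0.0872
now [0.1735 0.5998 0.2217] q [ 1.11  0.53  1.43 -0.    1.18 -0.18] | shift [-45.56 -62.25   8.27] turn [-2.000e-03  1.000e-03  1.781e+00] t 0.1 w 0.0872
```

Emit:
play_rows(
  gripper=[-1,-1,-1,-1,-1,-1,-1,-1,-1,-1,-1,-1],
  delta_pos=[
    [-5,-4.2,0],
    [-10,-8.4,0],
    [-15,-12.6,0],
    [-20,-16.8,0],
    [-25,-21,0],
    [-30,-25.2,0],
    [-35.2,-29.4,0],
    [-36.9,-34,0],
    [-38.6,-39,0],
    [-40.3,-44,0],
    [-41.5,-48,0],
    [-42.3,-52,0],
  ],
  turn=[
    [0,0,0.14],
    [0,0,0.28],
    [0,0,0.42],
    [0,0,0.56],
    [0,0,0.7],
    [0,0,0.84],
    [0,0,0.98],
    [0,0,1.12],
    [0,0,1.26],
    [0,0,1.4],
    [0,0,1.54],
    [0,0,1.68],
  ],
)

```text
time: 1.6
position: [0.4354, -0.0184, 0.2224]
tool_rot: [0.832, 0.554, 0.0, -0.0]
ft_force: [1.1, 0.3, 0.8]
grip_width: 0.0873
grip_force: 0.0
```

```bash
python3 - <<'E'
from h import *
plan([.438,-.125,.14],down(-28.2))
E
```

```text
now [ 0.4354 -0.0184  0.2224] q [-0.3   0.27  1.89  0.    0.98  0.1 ] | shift [-9.73  4.35  8.24] turn [ 0.    -0.     0.096] t 1.6 w 0.0873
```

Emit:
play_rows(
  gripper=[-1,-1,-1,-1,-1],
  delta_pos=[
    [-3,1.4,2],
    [-6,2.8,4.5],
    [-9.73,4.35,8],
    [-9.73,4.35,10],
    [-9.73,4.35,10],
  ],
  turn=[
    [0,0,0.05],
    [0,0,0.096],
    [0,0,0.096],
    [0,0,0.096],
    [0,0,0.096],
  ],
)

```text
time: 2.22
position: [0.4372, -0.1231, 0.1211]
tool_rot: [0.857, 0.515, -0.001, -0.002]
ft_force: [0.1, -0.5, 0.2]
grip_width: 0.0872
grip_force: 0.0
```

```bash
python3 - <<'E'
from h import *
plan([.438,-.125,.031],down(-28.2))
c=snap('wrist','w1'); print(pix(c,[[.438,-.125,.065],[.438+.043*.469,-.125+.043*.883,.065],[.438-.043*.469,-.125-.043*.883,.065]]))
for s in(1,-1):
  for w in(1,-1): print(pix(c,np.array([.438,-.125,.065])+s*.043*np.array([.469,.883,0])+w*.011*np.array([.883,-.469,0])))
E
```

```text
now [ 0.4372 -0.1231  0.1211] q [-0.52  0.48  1.95  0.    0.72 -0.03] | shift [-0.14  0.2   9.01] turn [-0.005 -0.     0.004] t 2.225 w 0.0872
[[289.32910884 234.95776514]
 [289.52773791 176.00239336]
 [289.15076642 287.89182817]]
[[305.63160525 176.01817206]]
[[273.43161785 175.98662226]]
[[303.60945524 287.93017122]]
[[274.69832315 287.85350168]]
```

View pics/w1.png

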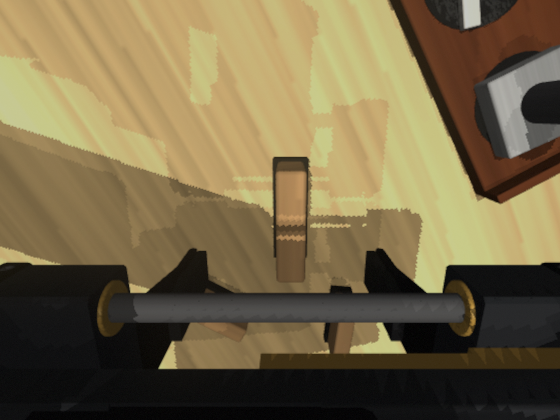

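The wrist picture shows the scraper's top face at columns 276–306, rows 168–281, within 7 px of the prediction. It is centred between the fingers, and the two small blocks at (225,310) and (340,320) are out of the fingers' way. I'll go down and grip.

Emit:
play_rows(
  gripper=[-1,-1,-1,-1,-1,0.3,1,1,1,1,1,1],
  delta_pos=[
    [0.2,0.2,3],
    [0.2,0.2,6],
    [0.2,0.2,8],
    [0.2,0.2,9],
    [0.2,0.2,9],
    [0.2,0.2,9],
    [0.2,0.2,9],
    [0.2,0.2,9],
    [0.2,0.2,9],
    [0.2,0.2,9],
    [0.2,0.2,9],
    [0.2,0.2,9],
  ],
  turn=[
    [0,0,0],
    [0,0,0],
    [0,0,0],
    [0,0,0],
    [0,0,0],
    [0,0,0],
    [0,0,0],
    [0,0,0],
    [0,0,0],
    [0,0,0],
    [0,0,0],
    [0,0,0],
  ],
  squeeze=25,
)

```text
time: 3.78
position: [0.4413, -0.1225, 0.0325]
tool_rot: [0.857, 0.516, -0.0, -0.0]
ft_force: [-0.2, 0.5, 0.4]
grip_width: 0.0246
grip_force: 0.0
```

```bash
python3 - <<'E'
from h import *
o=robot.get_obs();p=o['position']; plan(p+[0,0,.1])
print(p+[0,0,.1]); plan([.56,-.028,p[2]+.08],down(3.2)); plan([.575,-.033,p[2]+.06],down(3.2))
E
```

```text
now [ 0.4413 -0.1225  0.0325] q [-0.52  0.66  1.99 -0.    0.49 -0.03] | shift [ -0.  -0. -10.] turn [0. 0. 0.] t 3.775 w 0.0246
[ 0.44125496 -0.12247043  0.13249591]
now [ 0.4413 -0.1225  0.0325] q [-0.52  0.66  1.99 -0.    0.49 -0.03] | shift [13.91  6.07 -8.  ] turn [-0.    -0.    -0.543] t 3.775 w 0.0246
now [ 0.4413 -0.1225  0.0325] q [-0.52  0.66  1.99 -0.    0.49 -0.03] | shift [14.17  7.63 -6.  ] turn [-0.    -0.    -0.543] t 3.775 w 0.0246
```

Emit:
play_rows(
  gripper=[1,1,1,1,1,1],
  delta_pos=[
    [0,0,0],
    [0,0,0],
    [0,0,0],
    [0,0,0],
    [0,0,-0.5],
    [0,0,-1],
  ],
  turn=[
    [0,0,0],
    [0,0,0],
    [0,0,0],
    [0,0,0],
    [0,0,0],
    [0,0,0],
  ],
)

```text
time: 4.53
position: [0.4413, -0.1225, 0.0429]
tool_rot: [0.857, 0.516, -0.0, -0.0]
ft_force: [0.5, -0.1, -1.1]
grip_width: 0.0218
grip_force: 25.0
```

Emit:
play_rows(
  gripper=[1,1,1,1,1,1,1,1],
  delta_pos=[
    [0,0,-3],
    [2.5,1.5,-6],
    [6,3.5,-6],
    [10,6,-6],
    [13,7.5,-6],
    [14.6,8.4,-6],
    [14.6,8.4,-6],
    [14.6,8.4,-5],
  ],
  turn=[
    [0,0,0],
    [0,0,-0.1],
    [0,0,-0.25],
    [0,0,-0.4],
    [0,0,-0.5],
    [0,0,-0.545],
    [0,0,-0.545],
    [0,0,-0.545],
  ],
)

```text
time: 5.52
position: [0.5834, -0.0331, 0.0928]
tool_rot: [0.687, 0.727, -0.0, 0.0]
ft_force: [0.7, -0.2, -1.7]
grip_width: 0.0216
grip_force: 25.0
```

```bash
python3 - <<'E'
from h import *
plan([.584,-.0326,.0535],down(3.2)); snap('scene','s2')
im=cv2.imread('pics/s2.png')[150:285,195:385]; cv2.imwrite('pics/s2c.png',cv2.convertScaleAbs(cv2.resize(im,None,fx=4,fy=4,interpolation=2),alpha=1.5))
E
```

```text
now [ 0.5834 -0.0331  0.0928] q [-0.25  0.65  1.64 -0.    0.85 -0.3 ] | shift [0.04 0.07 3.93] turn [0.    0.    0.002] t 5.525 w 0.0216
```

View pics/s2c.png

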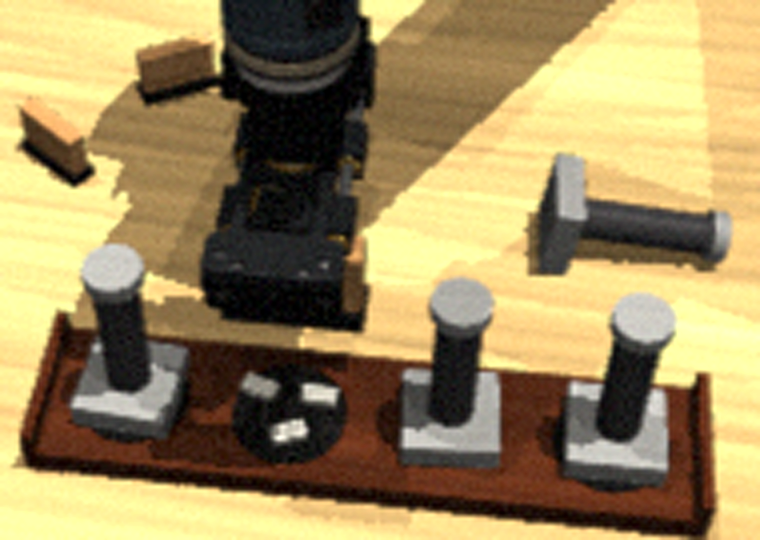

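The scraper is held above the front edge of the rack, with its foot edge running from (218,318) to (362,328) in the crop. The three chips are untouched on the mat. I'll check how well the block is centred.

```bash
python3 - <<'E'
from h import *
c=load('s2'); q=back(c,S([[218,320],[362,328]]),.0603); print(q,q.mean(0))
u=np.array([-.056,.998,0]);x=np.array([.998,.056,0]);t=np.array([.5834,-.0331,.0603])
for off in(-.003,0,.003): print(off,(pix(c,[t+x*.015+u*(off-.045),t+x*.015+u*(off+.045)])-[195,150])*4+2)
E
```

```text
[[ 0.60027781 -0.0808437   0.0603    ]
 [ 0.59059002  0.00893192  0.0603    ]] [ 0.59543391 -0.03595589  0.0603    ]
-0.003 [[219.28123122 321.61465458]
 [362.22456818 335.44647197]]
0 [[224.01212102 322.072436  ]
 [367.02583978 335.91106384]]
0.003 [[228.74533189 322.53044202]
 [371.82948443 336.37588534]]
```

Emit:
play_rows(
  gripper=[1,1,1,1],
  delta_pos=[
    [0.35,0.1,1.5],
    [0.35,0.1,3],
    [0.35,0.1,3.7],
    [0.35,0.1,3.9],
  ],
  turn=[
    [0,0,0],
    [0,0,0],
    [0,0,0],
    [0,0,0],
  ],
)

```text
time: 6.08
position: [0.5841, -0.0292, 0.0525]
tool_rot: [0.686, 0.727, -0.0, -0.001]
ft_force: [0.2, 0.3, -1.1]
grip_width: 0.0222
grip_force: 25.0
```

Emit:
play_rows(
  gripper=[1,1,1,1,1,1,1,1,1,1,1,1],
  delta_pos=[
    [0,1,-0.05],
    [0,2,-0.05],
    [0,3,-0.05],
    [0,4,-0.05],
    [0,5,-0.05],
    [0,6,-0.05],
    [0,7,-0.05],
    [0,8,-0.05],
    [0,9,-0.05],
    [0,10,-0.05],
    [0,10.8,-0.05],
    [0,10.8,-0.05],
  ],
  turn=[
    [0,0,0],
    [0,0,0],
    [0,0,0],
    [0,0,0],
    [0,0,0],
    [0,0,0],
    [0,0,0],
    [0,0,0],
    [0,0,0],
    [0,0,0],
    [0,0,0],
    [0,0,0],
  ],
)

```text
time: 7.58
position: [0.6932, -0.023, 0.054]
tool_rot: [0.686, 0.727, 0.0, 0.0]
ft_force: [0.1, -1.0, -1.2]
grip_width: 0.0217
grip_force: 25.0
```

```bash
python3 - <<'E'
from h import *
plan([.45,-.14,.13],down(3.2)); a=snap('scene','s3');b=snap('top','t3')
f=lambda n,x0,y0,x1,y1:cv2.convertScaleAbs(cv2.resize(cv2.imread(f'pics/{n}.png')[y0:y1,x0:x1],(760,288),interpolation=2),alpha=1.5)
cv2.imwrite('pics/c3.png',np.vstack([f('s3',195,215,385,287),f('t3',175,135,365,207)]))
E
```

```text
now [ 0.6932 -0.023   0.054 ] q [-0.19  0.82  1.36 -0.    0.96 -0.25] | shift [-10.27 -24.96  -7.61] turn [0.001 0.    0.002] t 7.575 w 0.0217
```

View pics/c3.png

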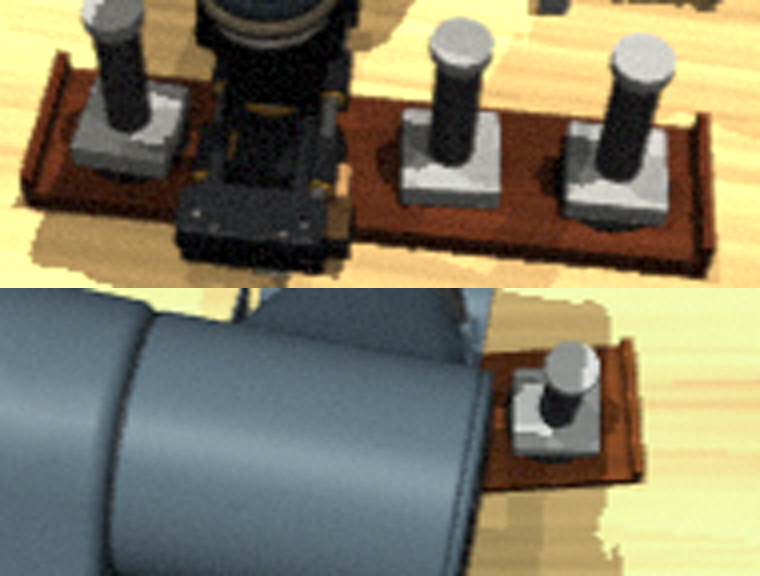

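Emit:
play_rows(
  gripper=[1,1,1,1,1,1,1,1,1,1,1,1],
  delta_pos=[
    [0,0,-3],
    [0,0,-6],
    [0,-4,-7],
    [0,-9,-7],
    [0,-14,-7],
    [-1,-18,-7],
    [-4,-21,-7],
    [-7,-24,-6.5],
    [-8.5,-25.7,-5],
    [-8.5,-25.7,-2],
    [-8.5,-25.7,1],
    [-8.5,-25.7,1.8],
  ],
  turn=[
    [0,0,0],
    [0,0,0],
    [0,0,0],
    [0,0,0],
    [0,0,0],
    [0,0,0.12],
    [0,0,0.28],
    [0,0,0.43],
    [0,0,0.545],
    [0,0,0.545],
    [0,0,0.545],
    [0,0,0.545],
  ],
)

```text
time: 9.18
position: [0.4398, -0.1223, 0.035]
tool_rot: [0.857, 0.516, -0.001, -0.001]
ft_force: [0.1, -0.7, -2.0]
grip_width: 0.0221
grip_force: 25.0
```

```bash
python3 - <<'E'
from h import *
plan([.4413,-.1225,.0325],down(-28.2)); a=snap('scene','s4')
im=a['color'][:,:,::-1][215:300,195:385]; cv2.imwrite('pics/c4.png',cv2.convertScaleAbs(cv2.resize(im,None,fx=4,fy=4,interpolation=2),alpha=1.5))
E
```

```text
now [ 0.4398 -0.1223  0.035 ] q [-0.52  0.66  1.99 -0.    0.49 -0.03] | shift [0.06 0.15 0.25] turn [-0.003 -0.     0.005] t 9.175 w 0.0221
```

View pics/c4.png

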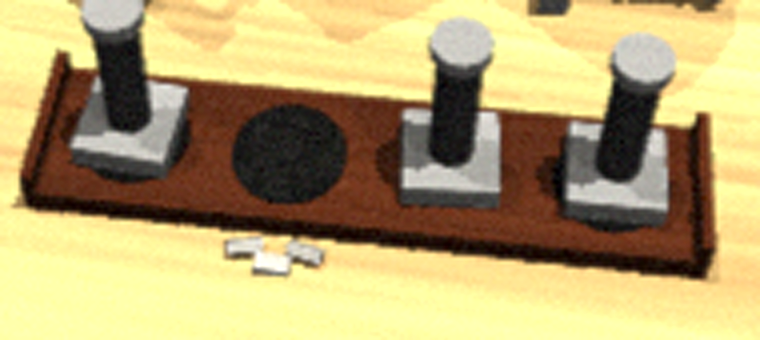

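The mat is clean and all three chips lie on the bench behind the rack, at about (272,255) in the crop. Now I put the block down, release it and rise.

Emit:
play_rows(
  gripper=[1,0.5,0,-0.5,-1,-1,-1,-1,-1,-1,-1,-1],
  delta_pos=[
    [0,0,0.2],
    [0,0,0.2],
    [0,0,0.2],
    [0,0,0.2],
    [0,0,0.2],
    [0,0,0.2],
    [0,0,0.2],
    [0,0,0.2],
    [0,0,-3],
    [0,0,-7],
    [0,0,-12],
    [0,0,-17],
  ],
  turn=[
    [0,0,0],
    [0,0,0],
    [0,0,0],
    [0,0,0],
    [0,0,0],
    [0,0,0],
    [0,0,0],
    [0,0,0],
    [0,0,0],
    [0,0,0],
    [0,0,0],
    [0,0,0],
  ],
)

```text
time: 10.72
position: [0.4404, -0.1225, 0.2074]
tool_rot: [0.857, 0.516, -0.0, -0.0]
ft_force: [0.2, 0.4, 0.1]
grip_width: 0.0874
grip_force: 0.0
```

```bash
python3 - <<'E'
from h import *
from scipy.optimize import least_squares
o=robot.get_obs(); plan([.44,.05,.3],down(5)); print(o['grip_width'],o['position'])
L=[json.loads(l) for l in open('log.txt')]
# planar arm in the plane of q1 : r,z with lateral offset. unknown h,a1,L2,(L3,e3),d6
q=np.array([l[0] for l in L]);p=np.array([l[1] for l in L])
r=p[:,0]*np.cos(q[:,0])+p[:,1]*np.sin(q[:,0]);lat=-p[:,0]*np.sin(q[:,0])+p[:,1]*np.cos(q[:,0])
def m(k):
    h,a1,l2,l3,d=k; A=q[:,1];B=A+q[:,2];C=B+q[:,4]
    return np.r_[a1+l2*np.sin(A)+l3*np.sin(B)+d*np.sin(C)-r, h+l2*np.cos(A)+l3*np.cos(B)+d*np.cos(C)-p[:,2]]
s=least_squares(m,[.2,0,.4,.4,.2]); print('lat',lat.round(4),'k',s.x.round(4),'res',np.abs(s.fun).max())
# mat by clean-image ellipse
for fn,uv,z in(('s4',(267.5,253.5),.021),):
    c=load(fn); g=cv2.cvtColor(c['color'],cv2.COLOR_RGB2HSV); x0,y0=int(uv[0])-20,int(uv[1])-18
    g=c['color'][y0:y0+36,x0:x0+40].astype(int); mk=((g[:,:,0]-g[:,:,2])<14).astype(np.uint8)&(g.sum(2)<150).astype(np.uint8)
    n,lab,st,ce=cv2.connectedComponentsWithStats(mk); i=lab[18,20]; print('mat',st[i],ce[i]+[x0,y0],back(c,ce[i]+[x0,y0],.0205))
E
```

```text
now [ 0.4404 -0.1225  0.2074] q [-0.52  0.33  1.86  0.    0.96 -0.03] | shift [15.22 -8.11 -9.25] turn [-0.001 -0.    -0.574] t 10.725 w 0.0874
0.08737338864018111 [ 0.44037999 -0.1224761   0.2074187 ]
lat [0.111  0.111  0.111  0.111  0.111  0.111  0.111  0.1109 0.111  0.111
 0.111 ] k [ 1.7048 -0.0277  0.5066  0.3855  1.7513] res 0.033808119175324336
mat [  6   7  28  24 541] [266.72088725 253.31608133] [[ 0.63595928 -0.02967988  0.0205    ]]
```

Emit:
play_rows(
  gripper=[-1,-1,-1,-1,-1,-1,-1,-1],
  delta_pos=[
    [4,-2.1,-1],
    [8,-4.3,-2],
    [12,-6.4,-3],
    [16,-8.6,-3],
    [20,-10.7,-3],
    [24,-12.8,-3],
    [27.7,-15,-3],
    [27.7,-15,-3],
  ],
  turn=[
    [0,0,-0.08],
    [0,0,-0.16],
    [0,0,-0.24],
    [0,0,-0.32],
    [0,0,-0.4],
    [0,0,-0.48],
    [0,0,-0.58],
    [0,0,-0.58],
  ],
)

```text
time: 11.72
position: [0.4371, 0.1945, 0.2359]
tool_rot: [0.672, 0.741, -0.0, -0.0]
ft_force: [0.7, 0.3, -0.4]
grip_width: 0.0869
grip_force: 0.0
```

```bash
python3 - <<'E'
from h import *
plan([.44,.19,.2],down(5))
E
```

```text
now [0.4371 0.1945 0.2359] q [0.18 0.31 1.77 0.   1.06 0.09] | shift [-0.48  0.25  3.59] turn [-0.   -0.    0.01] t 11.725 w 0.0869
```

Emit:
play_rows(
  gripper=[-1,-1,-1,-1,-1],
  delta_pos=[
    [0,0,0],
    [0,0,0],
    [0,0,0],
    [0,0,0],
    [0,0,0],
  ],
  turn=[
    [0,-0.15,0],
    [0,-0.3,0],
    [0,-0.45,0],
    [0,-0.58,0],
    [0,-0.61,0],
  ],
)

```text
time: 12.35
position: [0.4375, 0.1923, 0.235]
tool_rot: [0.642, 0.705, -0.203, 0.222]
ft_force: [-0.3, -0.1, -0.4]
grip_width: 0.0869
grip_force: 0.0
```

```bash
cat > kin.py <<'E'
from h import *
from scipy.optimize import least_squares
def fk(k,q):
    h,a1,lat,l2,e2,l3,e3,d=k
    R1=Rn.from_euler('z',q[0]);Ra=R1*Rn.from_euler('y',q[1]);Rb=R1*Rn.from_euler('y',q[1]+q[2]);Rt=Rb*Rn.from_euler('ZYZ',[q[3],q[4],q[5]])
    return R1.apply([a1,lat,h])+Ra.apply([e2,0,l2])+Rb.apply([e3,0,l3])+Rt.apply([0,0,d]),Rt
def fit():
    L=[json.loads(l) for l in open('log.txt')]
    f=lambda k:np.concatenate([fk(k,l[0])[0]-l[1] for l in L]+[.02*(k-[.3,0,.111,.4,0,.4,0,.2])])
    r=least_squares(f,[.3,0,.111,.4,0,.4,0,.2]);return r.x,np.abs(r.fun[:3*len(L)]).max(),L
E
python3 - <<'E'
from kin import *
plan([.44,.19,.2]); k,e,L=fit(); print(k.round(4),e)
for l in L[-3:]: print((fk(k,l[0])[1].inv()*Rn.from_quat(l[2])).as_matrix().round(3).tolist())
E
```

```text
now [0.4375 0.1923 0.235 ] q [ 0.52  0.49  1.64 -0.57  1.33  0.65] | shift [1.8  0.23 3.01] turn [0. 0. 0.] t 12.35 w 0.0869
[ 2.743e-01  1.000e-04  1.110e-01  5.876e-01 -0.000e+00  3.917e-01
  1.139e-01  3.054e-01] 9.890065361095601e-05
[[0.0, -1.0, 0.0], [1.0, 0.0, 0.0], [-0.0, 0.0, 1.0]]
[[0.0, -1.0, -0.0], [1.0, 0.0, 0.0], [-0.0, -0.0, 1.0]]
[[-0.0, -1.0, 0.0], [1.0, -0.0, -0.0], [0.0, 0.0, 1.0]]
```

```bash
cat >> kin.py <<'E'
lo=np.array([-3.08,-.75,.22,-1.43,0,-2.85]);hi=np.array([3.08,2.2,2.44,4.57,2.65,2.85])
RT=Rn.from_matrix([[0,-1,0],[1,0,0],[0,0,1]])
def ik(k,p,R,q0):
    def f(q):
        P,T=fk(k,q); return np.r_[(P-p)*10,((T*RT).inv()*R).as_rotvec()]
    r=least_squares(f,np.clip(q0,lo+1e-6,hi-1e-6),bounds=(lo,hi)); return r.x,np.abs(r.fun).max()
E
python3 - <<'E'
from kin import *
k,e,L=fit(); q0=np.array(L[-1][0])
H=np.radians(95);u=np.array([np.cos(H),np.sin(H),0]);kx=np.cross(u,[0,0,1])
def post_pose(al,phi,yaw,G,g=.016): # tool pose for lean al, post raised by phi deg, yaw, stem point G
    z=-np.cos(np.radians(al))*np.array([0,0,1])-np.sin(np.radians(al))*u
    R=Rn.from_matrix(np.c_[np.cross(kx,z),kx,z]); R=Rn.from_euler('z',yaw,degrees=True)*Rn.from_rotvec(kx*np.radians(phi))*R
    return np.array(G)-g*R.as_matrix()[:,2],R
M=np.array([.634,-.03])
for al in(30,35,40):
    print('alpha',al); q=q0.copy();prev=None
    W=[(0,0,(.4385,.1932,.023)),(0,0,(.4385,.1932,.2)),(96.5,0,(.44,.17,.25)),(96.5,-92,(.5,-.035,.25)),(96.5,-92,(*M,.16)),(96.5,-92,(*M,.10))]
    for i,(ph,yw,G) in enumerate(W):
        N=1 if i==0 else 20
        for j in range(1,N+1):
            s=j/N; a=(np.array([*W[i-1][:2],*W[i-1][2]]) if i else np.array([ph,yw,*G])); b=np.array([ph,yw,*G]); c=a+(b-a)*s
            P,R=post_pose(al,c[0],c[1],c[2:]); qn,er=ik(k,P,R,q)
            if i and np.abs(qn-q).max()>.35: print('  jump',i,j,(qn-q).round(2))
            q=qn
            if er>1e-3: print('  fail',i,j,round(er,4),q.round(2)); break
        print(i,q.round(2),round(er,5))
P,R=post_pose(35,0,0,(.4385,.1932,.023)); plan(P,R)
E
```

```text
alpha 30
0 [ 0.49  0.79  1.76 -0.62  0.92  0.87] 0.0
1 [ 0.49  0.5   1.67 -0.51  1.25  0.63] 0.0
2 [-0.49  0.59  1.91  0.88  1.55 -1.05] 0.0
  fail 3 13 0.0036 [-0.93  0.52  2.44  1.52  1.16 -1.37]
3 [-0.93  0.52  2.44  1.52  1.16 -1.37] 0.00357
  jump 4 1 [ 0.2  -0.18  0.    0.53 -0.38  0.22]
  fail 4 1 0.1702 [-0.73  0.34  2.44  2.04  0.78 -1.15]
4 [-0.73  0.34  2.44  2.04  0.78 -1.15] 0.17022
  jump 5 1 [ 0.26  0.47 -0.14  0.58  0.35 -0.4 ]
5 [-0.46  0.98  2.29  2.65  1.27 -1.64] 0.0
alpha 35
0 [ 0.53  0.82  1.73 -0.66  1.    0.93] 0.0
1 [ 0.53  0.53  1.65 -0.57  1.3   0.69] 0.0
2 [-0.47  0.54  1.91  0.84  1.5  -1.  ] 0.0
  fail 3 15 0.0166 [-0.88  0.4   2.44  1.61  1.02 -1.21]
3 [-0.88  0.4   2.44  1.61  1.02 -1.21] 0.01661
  jump 4 1 [ 0.19 -0.08  0.    0.49 -0.28  0.06]
  fail 4 1 0.099 [-0.69  0.32  2.44  2.1   0.74 -1.15]
4 [-0.69  0.32  2.44  2.1   0.74 -1.15] 0.09899
  jump 5 1 [ 0.25  0.4  -0.18  0.5   0.2  -0.33]
5 [-0.44  0.89  2.27  2.65  1.09 -1.58] 0.0
alpha 40
0 [ 0.57  0.86  1.69 -0.7   1.08  0.98] 0.0
1 [ 0.57  0.57  1.62 -0.62  1.36  0.75] 0.0
2 [-0.44  0.49  1.9   0.81  1.45 -0.94] 0.0
  fail 3 17 0.0042 [-0.8   0.31  2.44  1.76  0.85 -1.1 ]
3 [-0.8   0.31  2.44  1.76  0.85 -1.1 ] 0.00425
  jump 4 1 [ 0.13 -0.    0.    0.38 -0.15 -0.06]
  fail 4 1 0.0234 [-0.67  0.31  2.44  2.14  0.7  -1.16]
4 [-0.67  0.31  2.44  2.14  0.7  -1.16] 0.02339
  jump 5 1 [ 0.24  0.34 -0.22  0.41  0.05 -0.23]
5 [-0.43  0.81  2.23  2.63  0.9  -1.51] 0.0
now [0.4375 0.1923 0.235 ] q [ 0.52  0.49  1.64 -0.57  1.33  0.65] | shift [12.24  0.16 15.71] turn [0.002 0.001 0.007] t 12.35 w 0.0869
```

Emit:
play_rows(
  gripper=[-1,-1,-1,-1,-1,-1,-1,-1,-1,-1],
  delta_pos=[
    [4,0,0],
    [8,0.1,0],
    [12.24,0.16,1],
    [12.24,0.16,5],
    [12.24,0.16,9],
    [12.24,0.16,12],
    [12.24,0.16,14],
    [12.24,0.16,15],
    [12.24,0.16,15.6],
    [12.24,0.16,15.6],
  ],
  turn=[
    [0,0,0],
    [0,0,0],
    [0,0,0],
    [0,0,0],
    [0,0,0],
    [0,0,0],
    [0,0,0],
    [0,0,0],
    [0,0,0],
    [0,0,0],
  ],
)

```text
time: 13.6
position: [0.4388, 0.2032, 0.0383]
tool_rot: [0.643, 0.705, -0.202, 0.222]
ft_force: [0.4, 0.7, 0.0]
grip_width: 0.0867
grip_force: 0.0
```

```bash
python3 - <<'E'
from kin import *
plan([.4385,.1932,.023]);o=robot.get_obs();print(o['ft_force'].round(1)); snap('wrist','w5')
c=snap('scene','s5')
f=lambda a:cv2.convertScaleAbs(a,alpha=1.5)
a=f(cv2.imread('pics/w5.png'));b=f(cv2.resize(cv2.imread('pics/s5.png')[150:250,290:400],None,fx=4,fy=4,interpolation=2))
cv2.imwrite('pics/c5.png',np.hstack([cv2.resize(a,(400,300)),cv2.resize(b,(400,300))]))
E
```

```text
now [0.4388 0.2032 0.0383] q [ 0.53  0.82  1.73 -0.66  1.    0.92] | shift [ 0.06 -0.12  1.83] turn [0. 0. 0.] t 13.6 w 0.0867
[0.4 0.7 0. ]
```

View pics/c5.png

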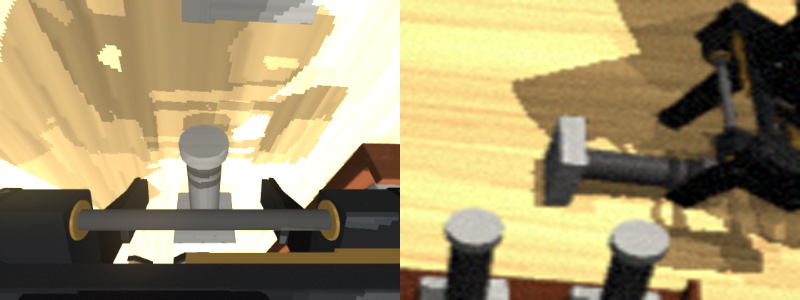

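The left picture shows the post between the open fingers, cap at (204,140), well centred. The right one shows the fingers over the stem near the cap. They are still 32 mm short because I had the sign of the grasp-point offset wrong. I'll go further in along the tool axis and close.

Emit:
play_rows(
  gripper=[-1,-1,-1,-1,1,1,1,1,1,1,1,1],
  delta_pos=[
    [0,-0.1,1],
    [0,-0.1,2],
    [0,-0.1,3],
    [0,-0.1,3.3],
    [0,-0.1,3.3],
    [0,-0.1,3.3],
    [0,-0.1,3.3],
    [0,-0.1,3.3],
    [0,-0.1,3.3],
    [0,-0.1,3.3],
    [0,-0.1,3.3],
    [0,-0.1,3.3],
  ],
  turn=[
    [0,0,0],
    [0,0,0],
    [0,0,0],
    [0,0,0],
    [0,0,0],
    [0,0,0],
    [0,0,0],
    [0,0,0],
    [0,0,0],
    [0,0,0],
    [0,0,0],
    [0,0,0],
  ],
  squeeze=55,
)

```text
time: 15.2
position: [0.4396, 0.1846, 0.0111]
tool_rot: [0.642, 0.705, -0.202, 0.222]
ft_force: [1.5, 0.5, -0.2]
grip_width: 0.0268
grip_force: 55.0
```

Emit:
play_rows(
  gripper=[1,1,1],
  delta_pos=[
    [0,0,0],
    [0,0,0],
    [0,0,0],
  ],
  turn=[
    [0,0,0],
    [0,0,0],
    [0,0,0],
  ],
)

```text
time: 15.58
position: [0.4396, 0.1845, 0.0111]
tool_rot: [0.642, 0.705, -0.202, 0.222]
ft_force: [1.2, 0.2, -0.7]
grip_width: 0.0267
grip_force: 55.0
```

```bash
python3 - <<'E'
from kin import *
o=robot.get_obs();p=o['position'];R0=Rn.from_quat(o['tool_rot']);plan(p+[0,0,.2]);print(o['ft_force'].round(1),o['grip_force'])
k,e,L=fit();print(e)
# geometry of the grip: nominal post line vs tool
H=np.radians(95);a=np.array([np.cos(H)*.9936,np.sin(H)*.9936,-.1132]); s10=np.array([.4446,.1239,.0298+.0011])
Z=R0.as_matrix()[:,2];Y=R0.as_matrix()[:,1]; A=np.c_[a,-Z]; sol=np.linalg.lstsq(A,p-s10,rcond=None)[0]; print('s at grip',10+sol[0]*1000,'stem behind tcp mm',-sol[1]*1000*-1, 'miss',(s10+a*sol[0]-p-Z*sol[1])*1000, 'tool y',Y.round(3))
E
```

```text
now [0.4396 0.1845 0.0111] q [ 0.5   0.86  1.76 -0.71  0.93  0.96] | shift [-1.145e+01  1.000e-02 -1.640e+01] turn [0. 0. 0.] t 15.575 w 0.0267
[ 1.2  0.2 -0.7] 54.972098611760885
8.289147442075429e-05
s at grip 79.64614527471146 stem behind tcp mm -14.595227558506947 miss [-0.24546731 -0.02160153 -0.00110106] tool y [0.996 0.093 0.001]
```

Emit:
play_rows(
  gripper=[1,1,1,1,1,1,1],
  delta_pos=[
    [-0.6,0,-0.8],
    [-1.7,0,-2.5],
    [-4,0,-5.7],
    [-6.3,0,-9],
    [-8.6,0,-12.3],
    [-11.4,0,-16.4],
    [-11.4,0,-16.4],
  ],
  turn=[
    [0,0,0],
    [0,0,0],
    [0,0,0],
    [0,0,0],
    [0,0,0],
    [0,0,0],
    [0,0,0],
  ],
)

```text
time: 16.45
position: [0.4404, 0.186, 0.215]
tool_rot: [0.644, 0.705, -0.198, 0.223]
ft_force: [0.1, -0.0, -4.0]
grip_width: 0.0274
grip_force: 55.0
```

```bash
cat >> kin.py <<'E'
def path(W,N=20):
    """W: list of (pos,R) TCP poses; checks IK along, from present"""
    o=robot.get_obs();k,e,L=fit();q=np.array(o['q']);p0=o['position'];R0=Rn.from_quat(o['tool_rot'])
    for p,R in W:
        rv=(R0.inv()*R).as_rotvec();mx=0
        for j in range(1,N+1):
            qn,er=ik(k,p0+(p-p0)*j/N,R0*Rn.from_rotvec(rv*j/N),q);mx=max(mx,np.abs(qn-q).max());q=qn
            if er>1e-3: print('fail',j,er);break
        print('q',q.round(2),'maxstep',round(mx,3)); p0,R0=p,R
E
python3 - <<'E'
from kin import *
o=robot.get_obs();p=o['position'];R0=Rn.from_quat(o['tool_rot']);print(o['ft_force'].round(2),o['moment'].round(2))
Z=R0.as_matrix()[:,2];G=p-.0146*Z; snap('scene','s6')
k=R0.as_matrix()[:,1]; R1=Rn.from_rotvec(k*np.radians(96.5))*R0; G1=np.array([.46,.15,.27]);P1=G1+.0146*R1.as_matrix()[:,2]
yaw=3.2+90-np.degrees(np.arctan2(k[1],k[0]))-180
R2=Rn.from_euler('z',yaw,degrees=True)*R1; G2=np.array([.632,-.03,.27]);P2=G2+.0146*R2.as_matrix()[:,2]
P3=P2-[0,0,.17]
path([(P1,R1),(P2,R2),(P3,R2)]);plan(P1,R1);print(yaw,R2.as_matrix().round(3).tolist())
E
```

```text
[ 0.06 -0.01 -3.97] [0.67 0.11 0.04]
q [-0.44  0.55  1.87  0.87  1.51 -0.97] maxstep 0.108
q [-0.41  0.46  2.15  2.4   0.63 -1.18] maxstep 0.148
q [-0.41  0.92  2.2   2.67  1.06 -1.57] maxstep 0.032
now [0.4392 0.1854 0.2128] q [ 0.5   0.52  1.68 -0.58  1.27  0.68] | shift [-4.87  1.77 -2.74] turn [-0.005  1.685 -0.002] t 16.5 w 0.027
-92.12083020225477 [[0.472, 0.056, 0.88], [0.034, -0.998, 0.045], [0.881, 0.008, -0.473]]
```

Emit:
play_rows(
  gripper=[1,1,1,1,1,1,1,1,1,1,1,1],
  delta_pos=[
    [-0.4,0.15,-0.2],
    [-0.8,0.3,-0.5],
    [-1.2,0.45,-0.7],
    [-1.6,0.6,-0.9],
    [-2,0.75,-1.1],
    [-2.5,0.9,-1.4],
    [-2.9,1.05,-1.6],
    [-3.3,1.2,-1.8],
    [-3.7,1.35,-2.1],
    [-4.1,1.5,-2.3],
    [-4.5,1.65,-2.5],
    [-4.9,1.8,-2.7],
  ],
  turn=[
    [0,0.14,0],
    [0,0.28,0],
    [0,0.42,0],
    [0,0.56,0],
    [0,0.7,0],
    [0,0.84,0],
    [0,0.98,0],
    [0,1.12,0],
    [0,1.26,0],
    [0,1.4,0],
    [0,1.54,0],
    [0,1.685,0],
  ],
)

```text
time: 18.0
position: [0.4586, 0.1616, 0.2602]
tool_rot: [0.578, 0.634, 0.345, -0.38]
ft_force: [0.6, -0.5, -2.9]
grip_width: 0.0268
grip_force: 55.0
```

```bash
python3 - <<'E'
from kin import *
c=snap('scene','s7')
o=robot.get_obs();p=o['position'];R1=Rn.from_quat(o['tool_rot']);k=R1.as_matrix()[:,1]
yaw=3.2-90-np.degrees(np.arctan2(k[1],k[0]))
R2=Rn.from_euler('z',yaw,degrees=True)*R1; G2=np.array([.632,-.03,.27]);P2=G2+.0146*R2.as_matrix()[:,2]
print(R2.as_matrix().round(3).tolist());path([(P2,R2),(P2-[0,0,.17],R2)]);plan(P2,R2)
G=p-.0146*R1.as_matrix()[:,2]; uv=pix(c,G+[0,0,-.03])[0];print(uv,G)
x0,y0=(uv-[50,55]).astype(int); x0=max(x0,0);y0=max(y0,0)
g=c['color'][y0:y0+110,x0:x0+100]; cv2.imwrite('pics/c7.png',cv2.convertScaleAbs(cv2.resize(g[:,:,::-1].copy(),None,fx=5,fy=5,interpolation=2),alpha=1.5)); print(x0,y0)
print((pix(c,[G+[0,0,-.08],G+[0,0,-.06],G,G+[0,0,.033],G+[0,0,.045]])-[x0,y0])*5)
E
```

```text
[[0.469, 0.056, 0.882], [0.021, -0.998, 0.052], [0.883, -0.006, -0.469]]
q [-0.42  0.46  2.15  2.39  0.64 -1.16] maxstep 0.146
q [-0.42  0.92  2.2   2.66  1.06 -1.55] maxstep 0.032
now [0.4593 0.1601 0.2579] q [-0.45  0.56  1.86  0.86  1.51 -0.97] | shift [ -9.08  16.78 -18.41] turn [-1.417  0.01   0.753] t 18.05 w 0.0269
[354.04794287 150.32062499] [0.46046644 0.14722902 0.2647592 ]
304 95
[[234.64050079 356.5883564 ]
 [240.72637059 325.38295603]
 [260.24641196 225.29361367]
 [271.8707512  165.68961758]
 [276.26884467 143.13831892]]
```

View pics/c7.png

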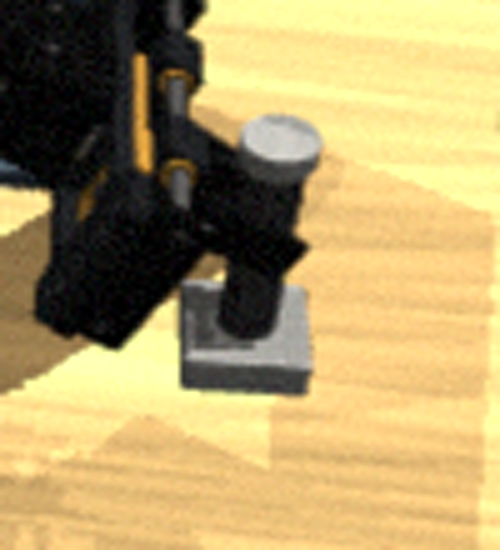

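The crop shows the post hanging upright in the gripper, foot at (246,325) and cap at (281,150), within about 1 px of the predicted upright pose. Next I swing it over the empty mat.

Emit:
play_rows(
  gripper=[1,1,1,1,1,1,1,1,1,1,1,1],
  delta_pos=[
    [-0.6,1.1,-1.2],
    [-1.2,2.2,-2.5],
    [-1.8,3.4,-3.7],
    [-2.4,4.5,-4.9],
    [-3,5.6,-6.1],
    [-3.6,6.7,-7.4],
    [-4.2,7.8,-8.6],
    [-4.8,8.9,-9.8],
    [-5.4,10.1,-11],
    [-6.1,11.2,-12.3],
    [-6.7,12.3,-13.5],
    [-7.3,13.4,-14.7],
  ],
  turn=[
    [-0.094,0,0.05],
    [-0.189,0,0.1],
    [-0.283,0,0.15],
    [-0.378,0,0.2],
    [-0.472,0,0.251],
    [-0.567,0,0.301],
    [-0.661,0,0.351],
    [-0.756,0,0.402],
    [-0.85,0,0.452],
    [-0.945,0,0.502],
    [-1.04,0,0.552],
    [-1.134,0,0.602],
  ],
)

```text
time: 19.55
position: [0.6068, 0.0115, 0.2653]
tool_rot: [0.843, 0.162, 0.504, -0.094]
ft_force: [0.5, 0.2, -1.9]
grip_width: 0.0269
grip_force: 55.0
```

```bash
cat >> kin.py <<'E'
def place(G,zup=True):
    o=robot.get_obs();R1=Rn.from_quat(o['tool_rot']);k=R1.as_matrix()[:,1]
    y=np.radians(3.2-90);y=np.array([np.cos(y),np.sin(y),0]);th=np.radians(28.2)
    z=np.array([-y[1],y[0],0])*np.cos(th)-np.array([0,0,1])*np.sin(th)
    R2=Rn.from_matrix(np.c_[np.cross(y,z),y,z]);P2=np.array(G)+.0146*z
    plan(P2,R2);print('G',o['position']-.0146*R1.as_matrix()[:,2],'F',o['ft_force'].round(1));return P2,R2
E
python3 - <<'E'
from kin import *
P,R=place([.633,-.03,.265]);path([(P,R)])
E
```

```text
now [0.6068 0.0115 0.2653] q [-0.55  0.44  2.17  1.88  0.82 -1.  ] | shift [0.35 5.23 2.22] turn [-0.28   0.001  0.157] t 19.55 w 0.0269
G [0.59488151 0.00684725 0.27219348] F [ 0.5  0.2 -1.9]
q [-0.41  0.47  2.15  2.41  0.64 -1.18] maxstep 0.031
```

Emit:
play_rows(
  gripper=[1,1,1,1,1,1],
  delta_pos=[
    [0.1,1.3,0.5],
    [0.2,2.6,1.1],
    [0.25,3.9,1.6],
    [0.35,5.2,2.2],
    [0.35,5.2,2.2],
    [0.35,5.2,2.2],
  ],
  turn=[
    [-0.07,0,0.04],
    [-0.14,0,0.08],
    [-0.21,0,0.12],
    [-0.28,0,0.157],
    [-0.28,0,0.157],
    [-0.28,0,0.157],
  ],
)

```text
time: 20.3
position: [0.6459, -0.0285, 0.2589]
tool_rot: [0.858, 0.026, 0.514, -0.016]
ft_force: [0.3, 0.6, -2.7]
grip_width: 0.0268
grip_force: 55.0
```

```bash
python3 - <<'E'
from kin import *
P,R=place([.6345,-.0298,.12]);path([(P,R)])
c=snap('scene','s8');o=robot.get_obs();R0=Rn.from_quat(o['tool_rot']);G=o['position']-.0146*R0.as_matrix()[:,2]
# cap: bright disc near predicted top; foot: bright square near predicted
g=c['color'].astype(int);print('pred cap,footctr',pix(c,[G+[0,0,.045],G+[0,0,-.06]]))
from scipy.optimize import least_squares
for nm,pt,w in(('cap',G+[0,0,.045],14),('foot',G+[0,0,-.06],24)):
    uv=pix(c,pt)[0].astype(int); sub=g[uv[1]-w:uv[1]+w,uv[0]-w:uv[0]+w]; mk=((sub.max(2)-sub.min(2)<25)&(sub.mean(2)>75)).astype(np.uint8)
    n,lab,st,ce=cv2.connectedComponentsWithStats(mk); i=1+st[1:,4].argmax(); print(nm,uv,st[i],ce[i]+uv-w)
    print('\n'.join(''.join('#' if v else '.' for v in r) for r in (lab==i)))
E
```

```text
now [ 0.6459 -0.0285  0.2589] q [-0.42  0.47  2.15  2.4   0.64 -1.18] | shift [-12.79   0.07   7.  ] turn [-0.004 -0.001  0.002] t 20.3 w 0.0268
G [ 0.6330591  -0.02927414  0.26579256] F [ 0.3  0.6 -2.7]
q [-0.41  0.86  2.2   2.65  1.01 -1.53] maxstep 0.027
pred cap,footctr [[264.01166983 166.22845367]
 [265.24445994 202.66300122]]
cap [264 166] [  6   8  18  13 177] [264.34463277 165.97175141]
............................
............................
............................
............................
............................
............................
............................
............................
...........#..##............
.........############.......
........##############......
.......################.....
......#################.....
......##################....
......##################....
......##################....
......#################.....
.......################.....
........##############......
.........###########........
.............###............
............................
............................
............................
......
[... 1826 characters left out ...]
###...........
.............########################...........
........................#############...........
..................................##............
................................................
................................................
................................................
................................................
................................................
................................................
................................................
................................................
................................................
................................................
................................................
```

Emit:
play_rows(
  gripper=[1,1,1,1,1,1,1,1],
  delta_pos=[
    [-1.3,0,0.8],
    [-3.3,0,1.8],
    [-5.3,0.05,2.9],
    [-7.3,0.05,4],
    [-9.3,0.05,5.1],
    [-11.3,0.05,6.2],
    [-12.8,0.05,7.03],
    [-12.8,0.05,7.03],
  ],
  turn=[
    [0,0,0],
    [0,0,0],
    [0,0,0],
    [0,0,0],
    [0,0,0],
    [0,0,0],
    [0,0,0],
    [0,0,0],
  ],
)

```text
time: 21.35
position: [0.6486, -0.0303, 0.1122]
tool_rot: [0.858, 0.025, 0.514, -0.015]
ft_force: [-0.1, -0.0, -2.7]
grip_width: 0.0267
grip_force: 55.0
```

```bash
python3 - <<'E'
from kin import *
place([.635,-.0298,.102])
c=snap('scene','s9');o=robot.get_obs();R0=Rn.from_quat(o['tool_rot']);G=o['position']-.0146*R0.as_matrix()[:,2]
g=c['color'].astype(int)
x=np.array([.998,.056,0])*.03;y=np.array([-.056,.998,0])*.03
print('pred cap',pix(c,G+[0,0,.045]),'foot top far corners',pix(c,[G+x-y+[0,0,-.06],G+x+y+[0,0,-.06]]),'bottom',pix(c,[G+x-y+[0,0,-.08],G+x+y+[0,0,-.08]]))
uv=pix(c,G+[0,0,.045])[0].astype(int);w=14;sub=g[uv[1]-w:uv[1]+w,uv[0]-w:uv[0]+w];mk=((sub.max(2)-sub.min(2)<25)&(sub.mean(2)>75)).astype(np.uint8)
n,lab,st,ce=cv2.connectedComponentsWithStats(mk); i=1+st[1:,4].argmax(); print('cap',st[i],ce[i]+uv-w)
u0,v0=pix(c,G+[0,0,-.06])[0].astype(int)
cols=g[v0-5:v0+32,u0-14:u0+18:4].mean(2).astype(int);print(v0-5,u0-14);print(cols.T)
E
```

```text
now [ 0.6486 -0.0303  0.1122] q [-0.42  0.86  2.19  2.64  1.01 -1.52] | shift [-1.54 -0.12  0.74] turn [-0.003 -0.001  0.   ] t 21.35 w 0.0267
G [ 0.63577254 -0.03102191  0.11908332] F [-0.1 -0.  -2.7]
pred cap [[264.86308684 215.86990417]] foot top far corners [[251.66588636 252.73599493]
 [276.62478415 255.26806245]] bottom [[252.07376379 257.48427114]
 [276.62868037 259.99930736]]
cap [  8   9  15  12 150] [264.92       215.62666667]
238 251
[[ 12  24  18  12  14  16  13  13  23  20  15  24  31  40  49  29  28  29
   21  19  22  25  24  18  40  44  40  36  35  39  22  17  10  15  55 137
  139]
 [ 60  64  64  57  61  62  64  63  64  71  78 128 131 134 126  61  37  40
   40  21  11   0   1   8  20  29  42  43  38  37  31  13  10   5  41 139
  129]
 [ 61  55  54  49  54  57  57  60  69  74  91 131 127 136 133 109  50  44
   40  34   9   0   1  12   8  14  34  42  43  37  39  13  15   9  35 111
  122]
 [ 17  11  13  14  18  10  12  16  15  27  84 106 110 129 135 132  59  42
   44  40  13   0   5   2   6  22  18  18  37  34  39  23  12  12  16  38
  118]
 [ 21  17  21   8  20  16  15  17  14  17  33  60 122 130 133 130  86  46
   37  39  33   8   0   0   5   3  11  13  28  41  38  36  14  12  11  34
  123]
 [ 61  57  56  50  47  52  55  66  93 103 113 113 110 110 111 131 123  56
   39  40  39   5   0   1   1   7  22  25  40  39  39  41  24  14   9  22
   86]
 [132 133 140 137 112 113 112 114 113 110 109 112 114 110 112 115 127  76
   45  44  45  29  12  12   5  15  33  40  43  40  38  35  33  15   6   6
   37]
 [ 52  43  35  44  41  32  29  40  20  14  10  14  22  21  14  10  12   4
   20  17  19  24  27  38  34  40  35  34  43  41  45  42  37  13  15  13
   15]]
```

Emit:
play_rows(
  gripper=[1,1,1,1],
  delta_pos=[
    [-0.5,-0.08,0.22],
    [-1,-0.12,0.47],
    [-1.5,-0.12,0.72],
    [-1.54,-0.12,0.74],
  ],
  turn=[
    [0,0,0],
    [0,0,0],
    [0,0,0],
    [0,0,0],
  ],
)

```text
time: 21.9
position: [0.6481, -0.0286, 0.0963]
tool_rot: [0.857, 0.025, 0.515, -0.015]
ft_force: [0.1, -0.4, -3.3]
grip_width: 0.0268
grip_force: 55.0
```

Emit:
play_rows(
  gripper=[1,1,1],
  delta_pos=[
    [-0.05,0,0.025],
    [-0.1,0,0.05],
    [-0.1,0,0.05],
  ],
  turn=[
    [0,0,0],
    [0,0,0],
    [0,0,0],
  ],
)

```text
time: 22.28
position: [0.6481, -0.0287, 0.0957]
tool_rot: [0.857, 0.025, 0.515, -0.015]
ft_force: [-1.2, 0.7, -2.4]
grip_width: 0.0269
grip_force: 55.0
```

```bash
python3 - <<'E'
from kin import *
place([.635,-.0298,.099])
E
```

```text
now [ 0.6481 -0.0287  0.0957] q [-0.41  0.91  2.19  2.66  1.05 -1.55] | shift [-0.33  0.04  0.14] turn [-0.003 -0.003  0.002] t 22.275 w 0.0269
G [ 0.63527021 -0.02946049  0.10253511] F [-1.2  0.7 -2.4]
```

Emit:
play_rows(
  gripper=[1,1,1],
  delta_pos=[
    [-0.09,0,0.047],
    [-0.13,0,0.07],
    [-0.13,0,0.07],
  ],
  turn=[
    [0,0,0],
    [0,0,0],
    [0,0,0],
  ],
)

```text
time: 22.65
position: [0.6481, -0.0287, 0.094]
tool_rot: [0.857, 0.025, 0.515, -0.015]
ft_force: [-0.2, -0.9, -2.5]
grip_width: 0.0264
grip_force: 55.0
```

Emit:
play_rows(
  gripper=[1,1,1],
  delta_pos=[
    [-0.05,0,0.025],
    [-0.09,0,0.047],
    [-0.09,0,0.047],
  ],
  turn=[
    [0,0,0],
    [0,0,0],
    [0,0,0],
  ],
)

```text
time: 23.02
position: [0.6481, -0.0287, 0.093]
tool_rot: [0.857, 0.025, 0.515, -0.015]
ft_force: [-0.2, -0.4, -2.7]
grip_width: 0.027
grip_force: 55.0
```

Emit:
play_rows(
  gripper=[1,1,1],
  delta_pos=[
    [-0.04,0,0.02],
    [-0.06,0,0.03],
    [-0.06,0,0.03],
  ],
  turn=[
    [0,0,0],
    [0,0,0],
    [0,0,0],
  ],
)

```text
time: 23.4
position: [0.6481, -0.0287, 0.0924]
tool_rot: [0.857, 0.025, 0.515, -0.015]
ft_force: [-0.5, 0.6, -2.5]
grip_width: 0.0265
grip_force: 55.0
```

Emit:
play_rows(
  gripper=[1,1,1],
  delta_pos=[
    [-0.04,0,0.02],
    [-0.06,0,0.03],
    [-0.06,0,0.03],
  ],
  turn=[
    [0,0,0],
    [0,0,0],
    [0,0,0],
  ],
)

```text
time: 23.78
position: [0.6483, -0.0287, 0.0922]
tool_rot: [0.857, 0.025, 0.515, -0.015]
ft_force: [0.4, -0.9, -0.6]
grip_width: 0.0267
grip_force: 55.0
```

Emit:
play_rows(
  gripper=[1,1,1],
  delta_pos=[
    [-0.04,0,0.02],
    [-0.06,0,0.03],
    [-0.06,0,0.03],
  ],
  turn=[
    [0,0,0],
    [0,0,0],
    [0,0,0],
  ],
)

```text
time: 24.15
position: [0.6485, -0.0289, 0.092]
tool_rot: [0.856, 0.025, 0.516, -0.015]
ft_force: [-0.7, -0.5, 3.6]
grip_width: 0.0271
grip_force: 54.9
```

The foot is touching the mat: the vertical force has risen by about 6 N. I'll ease the grip so the foot settles flat, then open.

Emit:
play_rows(
  gripper=[1,1,1,1],
  delta_pos=[
    [0,0,0],
    [0,0,0],
    [0,0,0],
    [0,0,0],
  ],
  turn=[
    [0,0,0],
    [0,0,0],
    [0,0,0],
    [0,0,0],
  ],
  squeeze=4,
)

```text
time: 24.65
position: [0.6486, -0.0292, 0.0917]
tool_rot: [0.856, 0.025, 0.516, -0.015]
ft_force: [0.4, -2.2, 5.2]
grip_width: 0.0274
grip_force: 4.0
```

Emit:
play_rows(
  gripper=[0.2,0,-0.2,-0.4,-0.4,-0.4,-0.4,-0.4],
  delta_pos=[
    [0,0,0],
    [0,0,0],
    [0,0,0],
    [0,0,0],
    [0,0,0],
    [0,0,0],
    [0,0,0],
    [0,0,0],
  ],
  turn=[
    [0,0,0],
    [0,0,0],
    [0,0,0],
    [0,0,0],
    [0,0,0],
    [0,0,0],
    [0,0,0],
    [0,0,0],
  ],
)

```text
time: 25.65
position: [0.6481, -0.0287, 0.0911]
tool_rot: [0.857, 0.025, 0.515, -0.015]
ft_force: [0.3, 1.0, 0.8]
grip_width: 0.0607
grip_force: 0.0
```

```bash
cat > chk.py <<'E'
from kin import *
c=snap('scene','chk%d'%int(robot.get_obs()['time']*100));g=c['color'].astype(int);s0=load('s0')['color'].astype(int)
for nm,G in(('new',[.635,-.0297,.145]),('a',[.6361,-.130,.145]),('b',[.6258,.0704,.145]),('c',[.6194,.17,.145])):
    uv=pix(c,G)[0].round().astype(int);w=13
    for im in(s0,g):
        sub=im[uv[1]-w:uv[1]+w,uv[0]-w:uv[0]+w];mk=((sub.max(2)-sub.min(2)<25)&(sub.mean(2)>75)).astype(np.uint8)
        n,lab,st,ce=cv2.connectedComponentsWithStats(mk)
        if n>1: i=1+st[1:,4].argmax();print(nm,pix(c,G)[0].round(1),st[i][2:],(ce[i]+uv-w).round(1))
x=np.array([.998,.056,0])*.03;y=np.array([-.056,.998,0])*.03;F=np.array([.635,-.0297,.04]);print('pred far corners top',pix(c,[F+x-y,F+x+y]).round(1).tolist())
u0,v0=pix(c,F)[0].astype(int);print(v0-2,u0-16);print(g[v0-2:v0+26,u0-16:u0+18:4].mean(2).astype(int).T)
E
python3 chk.py
```

```text
new [265.7 221.4] [ 16  12 150] [265.2 221.6]
a [222.7 215.8] [ 16  12 140] [222.7 216.6]
a [222.7 215.8] [ 16  12 147] [222.5 216.7]
b [310.1 224.4] [ 15  13 146] [310.1 225.2]
b [310.1 224.4] [ 15  12 146] [310.2 225.3]
c [354.9 228.3] [ 16  13 153] [355.6 229. ]
c [354.9 228.3] [ 16  13 150] [355.6 229.3]
pred far corners top [[252.7, 257.3], [277.2, 259.8]]
246 250
[[ 33  39  31  13  14  15  21  17  24  18  33  43  44  42  46  44  38  46
   41  41  32  42  22  10  12   8  61 141]
 [ 41  41  32  30  41  50  69  70 126 137 136 124  55  42  38  47  41  42
   40  40  38  40  37  15   3   9  48 137]
 [ 45  46  41  46  54  51  47  62 113 120 135 130  73  38  42  40  20  14
   42  40  45  36  39  13  14   6  37 122]
 [ 17  11  13   8  17  30  70 132 133 128 131 135 111  55  39  36  38  25
   12  20  41  41  39  24  14   8  16  52]
 [ 17  19  16  17  18  15  23  70 128 133 135 135 123  59  45  41  38  19
   20  18  42  42  39  36  11   6   5  43]
 [ 11  12  12  21  16  35  75 112 116 110 107 130 131  93  48  42  39  31
   19  17  47  45  38  39  21  12   5  30]
 [ 59  54  52  52  56  51  54  50  57 107 114 116 136 132  56  39  41  41
   22  39  46  46  39  44  33  17  10   9]
 [ 63  83  84  42  37  58  52  44  36  34  33  28  21  22  17  25  32  35
   38  39  39  39  41  45  35  17  13  11]
 [ 40  41  39  40  45  38  42  39  32  33  39  34  31  37  42  38  41  41
   45  39  39  41  44  36  43  28  11  10]]
```

The post stands on the mat, its cap within 0.5 px of the prediction, and the neighbours' caps have not moved by more than 0.3 px. Now I lift the open gripper straight up, since the fingers straddle the post.

Emit:
play_rows(
  gripper=[-0.4,-0.4,-0.4,-0.4,-0.4,-0.4,-0.4],
  delta_pos=[
    [0.9,0,-0.5],
    [2.6,0,-1.4],
    [5.3,0,-2.8],
    [8,0,-4.2],
    [10.6,0,-5.6],
    [13.2,0,-7],
    [13.2,0,-7],
  ],
  turn=[
    [0,0,0],
    [0,0,0],
    [0,0,0],
    [0,0,0],
    [0,0,0],
    [0,0,0],
    [0,0,0],
  ],
)

```text
time: 26.58
position: [0.6486, -0.0286, 0.2442]
tool_rot: [0.855, 0.026, 0.517, -0.014]
ft_force: [0.3, 0.4, -0.2]
grip_width: 0.0609
grip_force: 0.0
```

```bash
python3 chk.py; python3 - <<'E'
from h import *
o=robot.get_obs();print(o['position'],o['ft_force'],o['time'])
# scraper and chips still on bench: compare to earlier
c=snap('scene','sf');g=c['color'].astype(int)
m=((g.min(2)>110)&(g.max(2)-g.min(2)<30)).astype(np.uint8)[265:290,240:290];n,l,st,ce=cv2.connectedComponentsWithStats(m)
for i in range(1,n): print('chip',st[i][4],back(c,ce[i]+[240,265],.007)[0].round(3))
t=[[.4404,-.1225,.065]];uv=pix(c,t)[0].astype(int);print('scraper px',uv,g[uv[1],uv[0]])
E
```

```text
new [265.7 221.4] [ 11  12 102] [263.2 221.4]
a [222.7 215.8] [ 16  12 140] [222.7 216.6]
a [222.7 215.8] [ 16  12 141] [222.6 216.7]
b [310.1 224.4] [ 15  13 146] [310.1 225.2]
b [310.1 224.4] [ 15  12 146] [310.1 225.2]
c [354.9 228.3] [ 16  13 153] [355.6 229. ]
c [354.9 228.3] [ 16  13 155] [355.7 229.2]
pred far corners top [[252.7, 257.3], [277.2, 259.8]]
246 250
[[ 36  42  43  27  19  20  23  18  19  22  36  42  41  38  43  45  42  43
   38  41  33  35  22   8   7  11  58 138]
 [ 42  39  35  41  42  54  72  76 126 129 133 122  59  43  36  50  40  40
   39  39  38  38  28  11   9  11  46 134]
 [ 62  59  59  60  67  64  66  77 128 130 131 128  67  37  37  37  21  14
   38  42  43  36  32  15  19  12  31 117]
 [ 13  13   7   8  13  26  66 126 134 130 130 133 112  49  40  39  35  22
   17  17  36  36  33  28   9  13  11  51]
 [ 14  15  24  19  10  18  19  68 127 129 126 132 126  60  40  35  39  13
   19  17  38  45  38  36  19   9   8  43]
 [ 14  15  19  23  17  33  73 109 115 111 107 114 112  81  44  38  37  29
   10  22  37  42  42  32  19  13  13  23]
 [116 110 112 113 107 107 107 108 110 108 109 114 127 124  56  40  39  43
   28  34  39  46  40  40  32  18  12   4]
 [121 101  91 101  98  76  59  50  35  36  32  24  24  15  18  27  33  31
   33  36  41  41  42  39  36  20   9   4]
 [ 33  36  32  41  43  42  37  33  35  30  40  33  30  34  41  39  38  42
   43  45  39  41  40  42  35  29  10  12]]
[ 0.64812241 -0.02855623  0.24225275] [-0.23560395  0.60048462 -1.0988028 ] 26.625
chip 81 [ 0.7   -0.027  0.007]
scraper px [247 181] [15 12 17]
```

```bash
python3 -c "
from rig import robot
print(robot.hand_in())"
```

```text
the job is handed in; nothing more can be done
None
```

The job is handed in, though no verdict came back: the chips are wiped off behind the rack, the scraper is back on the bench, and the post stands about 1 mm from its mat's centre by camera; the standing posts have not moved, and I did not re-check the scraper (hidden by the arm), caliper or gauge case at the end.

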